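# Change the bead sorter over to the blue tray

## Robot

A 6-joint arm with a two-finger parallel gripper is mounted at the origin on the work surface. World frame = base frame: x ahead of the robot, y to its left, z up, the work surface at z = 0. Lengths are in mm, angles in rad, forces in N, time in s.
With the tool pointing down it reaches from about 350 to 975 mm from the base axis. Payload 7.1 kg.
Tool frame: the origin (TCP) lies on the front face of the gripper's body, between the roots of the fingers; the fingertips stand 80 mm ahead of it and the grasp point (between the pads) lies 61 mm ahead of it (env.tips_ahead is the distance from the TCP to the fingertips, in mm); z points along the fingers, y is the line along which they close (so a half turn about z gives the same grasp; the last joint's range is limited). The gripper opens to 88 mm and grips with 3 to 60 N. Pads are 20 mm wide; open, the fingers measure 115 mm over their backs; the gripper's body (75 mm by 178 mm) begins 61 mm behind the grasp point.
Start: joints at [1.291, 0.423, 1.63, -0, 1.089, -0.019], TCP at [161.127, 603.857, 302.675] pointing down, gripper open.
Joint ranges: [-3, 3], [-0.9, 2.11], [0.09, 2.58], [-1.31, 4.45], [0.11, 2.69], [-2.54, 2.54]. Speed limits (rad/s): [2.39, 2.39, 3.01, 3.14, 3.14, 3.14].

## Interface

Orientations are given as a unit quaternion [x, y, z, w].
In Python, from station import env, set_gripper, viewer, workorder gives the robot as it stands. Calls block until the motion is done:
- env.reach(position, orientation): joint-space move of the TCP to a pose.
- env.move_l(position, rot=None, rate=150, f_stop=None): straight line of the TCP; rot=None keeps the orientation; rate is the mean speed in mm/s. With f_stop (N) it stops when the force on the tool has changed by that much, and returns True; else False.
- env.move_joints(angles): joint-space move.
- set_gripper(opening): finger opening in mm; the grip force is fixed at half the most; returns when the fingers have stopped.
- env.hold(seconds).
- env.ik(position, orientation): joint angles nearest the present ones, or None.
- env.read_state(): the state.
- viewer.camera(name): name is "scene" or "top" or "wrist"; returns the picture (420x560x3 uint8, blue, green, red); there is no depth.
- viewer.camera_params(name): a dict with "fx", "fy", "cx", "cy" (pixels), "dist" ([k1, k2, p1, p2, k3] as OpenCV has them; the pictures are not rectified), "pose" (4x4, takes a point from camera to world coordinates); the wrist camera has in their place "tool_from_camera" (4x4, takes a point from camera to tool coordinates, whose origin is the TCP and whose axes are the flange's). Camera axes: x right, y up, looking along -z (the intrinsics and any distortion apply to the point x, -y, -z); pixel columns grow to the right and rows downward; lengths in mm; the calibration is good to about 2 mm. A picture is of the moment at which its call begins: read the wrist's pose just before it. camera_params takes no time and is no camera call.
A pose or a line that the arm cannot do raises env.IKError and nothing moves.
- workorder.sign_off(): hands the job in; it is judged then, once.
The state is a dict: "time_s": time; "qpos": joint angles; "dq": joint speeds; "tau": joint torques, N m; "tool_pos": TCP position; "orientation": TCP orientation; "force": force on the tool from outside, world axes, zero at the start; "wrist_torque": the same for the moment, N m; "width": finger opening in mm; "grip_force": force on a finger pad.
Only numpy, scipy, OpenCV 4.12 (cv2) and the standard library are available. Lean on these libraries where they do the work, as an engineer would, in place of code of your own. Each camera call takes 0.05 s, during which the arm holds its last target. There are 200 camera calls.

## Task

Change the bead sorter over to its blue tray: with the fingertips press down the raised end of the yellow seesaw gate until it has rocked fully over, then push the three waiting red beads forward along the feed ledge so that they drop onto the gate and all roll by themselves down the other chute into the blue tray. Only press and push: do not pick up or carry any bead or take it off the ledge another way, let none go to the green tray, and leave everything else on the table where it stands.

Things in the scene. Friction and masses are not known exactly. Their poses are not given: they have to be found in the camera images.
- sorter: wooden bead sorter, fixed. Origin: on the table under the middle of the gate. x points level from the feed ledge to the gate (roughly away from the robot), y to the left, z up. Beads pushed along the ledge (+x) drop about 18 mm onto the middle of the seesaw gate, roll sideways down it and down a sloping aluminium chute into a tray: green at +y, blue at -y. Nothing overhangs ledge or gate
- gate (a joint): tilt of the yellow seesaw gate (200 mm long in y) about its level pivot, which runs along the sorter's x, 100 mm above its origin (rad). Negative: the green-tray end is down (as at the start); positive: the blue-tray end is down. Stops at -0.22 and 0.22. The pivot is stiff (1 to 3 N on a tab moves it) and the gate stays where it is left
- tab_blue (a point): centre of the top face of the yellow press tab at the blue-tray end of the gate: flat, 45 mm (x) by 40 mm (y), 5 mm thick, outside the gate's clear far wall, whose top is level with it. It tilts with the gate: in the gate's own frame it lies 46 mm in x, -80 mm in y and 48.5 mm in z from the pivot above the sorter's origin
- tab_green (a point): the same point on the like tab at the green-tray end (+80 mm in y in the gate's frame)
- ledge_end (a point): middle of the front edge of the ledge's floor, 126 mm up, x = -22 mm in the sorter's frame; axes as the sorter's. The ledge is a straight channel along x, 150 mm long, floor 36 mm wide, side walls 10 mm high, a 6 mm back lip at its rear end and nothing behind that. The floor falls 35 mm per metre from this edge to the lip, so beads left alone roll back to the lip
- blue_tray (a point): centre of the inner floor of the blue tray, 225 mm from the sorter's origin along -y, 16 mm above the table; inside 132 mm (x) by 122 mm (y); walls 55 mm high, 30 mm on the chute's side; axes as the sorter's
- green_tray (a point): the same point of the green tray (225 mm along +y), which holds the black beads of the last batch
- bead1_center (a point): centre of a red bead, a glossy, slippery ball 32 mm across, about 20 g, the rearmost one (against the back lip) of the three waiting in a row, touching, in the ledge's channel. The bead rolls, so only this position counts
- bead2_center (a point): centre of a red bead, a glossy, slippery ball 32 mm across, about 20 g, the middle one of the three waiting in a row, touching, in the ledge's channel. The bead rolls, so only this position counts
- bead3_center (a point): centre of a red bead, a glossy, slippery ball 32 mm across, about 20 g, the front one (nearest the gate) of the three waiting in a row, touching, in the ledge's channel. The bead rolls, so only this position counts
- bowl: steel bowl, 90 mm across, 40 mm high, near the green-tray side of the ledge; stays where it is. Origin: centre of its underside
- awl: awl (thin steel blade, fat handle), 150 mm long, lying near the blue-tray side of the ledge; stays where it is. Origin: on its axis, which is its x
- spool: black thread spool, 90 mm across, 70 mm high, standing beyond the gate; stays where it is. Origin: centre of its underside
- cup_ring: brass ring, 44 mm across, 20 mm high, lying beyond the gate; stays where it is. Origin: centre of its underside
- done1_center (a point): centre of a black bead of the last batch, a ball 32 mm across, lying in the green tray; stays there
- done2_center (a point): centre of a black bead of the last batch, a ball 32 mm across, lying in the green tray; stays there
- done3_center (a point): centre of a black bead of the last batch, a ball 32 mm across, lying in the green tray; stays there
Things that resemble listed ones, but are neither listed nor needed, are in the scene too. Leave any pink or turquoise look-alike of the part that bears bead2_center alone.

How it is judged:
By the outcome, as a careful person would: the job done as asked, in the order asked, and still so for the second after the job is handed in, with the robot touching nothing.
It also fails if it takes over 51 s, if anything falls off the work surface, if the arm or the gripper's body presses on something with over 40 N, if the wrist force passes 120 N, or if a joint passes its speed limit or range.

## Working session

There is one attempt and no reset: what is moved stays moved. The work goes in short steps, each a Python script; the robot and the scene stay as the last script left them, time stands still between calls to the robot, and variables do not carry over. Pictures are saved under pics/ and viewed, at most 10 in all, crops included, and the job is handed in when it is done.

```bash
mkdir -p pics; ls
python3 - <<'E'
from station import env, viewer
import cv2,numpy as np
for n in ("scene","top"):
    cv2.imwrite(f"pics/{n}0.png",viewer.camera(n)); p=viewer.camera_params(n)
    print(n,{k:(np.round(v,3).tolist()) for k,v in p.items()})
print(viewer.camera_params("wrist"))
print(env.read_state()["time_s"],env.read_state()["orientation"])
E
```

```text
pics
scene {'fx': 442.828, 'fy': 442.828, 'cx': 277.693, 'cy': 205.309, 'dist': [0.037, 0.0, 0.0, 0.0, 0.0], 'pose': [[-0.517, -0.479, 0.709, 1193.176], [0.856, -0.292, 0.427, 427.701], [0.003, 0.828, 0.561, 593.552], [0.0, 0.0, 0.0, 1.0]]}
top {'fx': 448.748, 'fy': 448.748, 'cx': 279.793, 'cy': 216.84, 'dist': [-0.058, 0.0, 0.0, 0.0, 0.0], 'pose': [[0.014, 0.998, -0.056, 513.89], [-1.0, 0.013, -0.02, 45.226], [-0.02, 0.056, 0.998, 1027.289], [0.0, 0.0, 0.0, 1.0]]}
{'fx': 296.4780405152395, 'fy': 296.4780405152395, 'cx': 282.30352632478355, 'cy': 206.72664106207546, 'dist': array([-0.06105449,  0.        ,  0.        ,  0.        ,  0.        ]), 'tool_from_camera': array([[ 2.09470272e-04,  9.58474685e-01,  2.85177549e-01,
         7.88266159e+01],
       [ 9.99999962e-01, -2.52171077e-04,  1.13014962e-04,
        -1.96683284e-02],
       [ 1.80235509e-04,  2.85177515e-01, -9.58474701e-01,
        -8.14806702e+01],
       [ 0.00000000e+00,  0.00000000e+00,  0.00000000e+00,
         1.00000000e+00]])}
0.1 [ 1.30015073e-01  9.91511776e-01 -6.84966511e-04 -9.72436706e-05]
```

View pics/scene0.png

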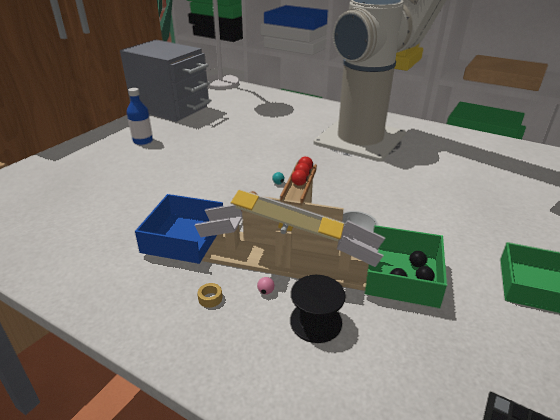

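View pics/top0.png

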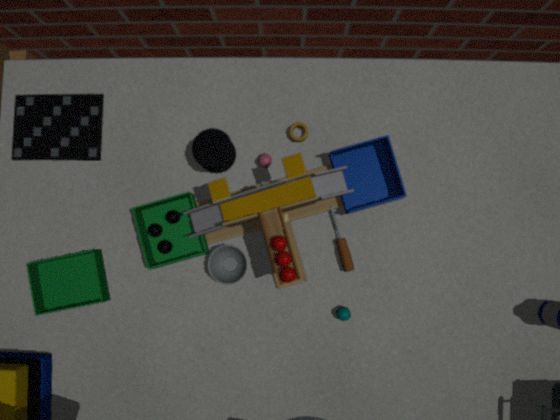

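The top view shows the gate around (265,200), with the blue tab at (293,165) and the green tab at (218,189). The red beads are at (279,243), (284,259) and (288,275), rearmost lowest. The look-alikes are pink (264,160) and turquoise (344,313), plus a second green tray at (67,282) without black beads. The three red balls in the channel are the ones meant. The scene view agrees: tabs at (243,200) and (331,227), beads at about (302,170).

```bash
cat > h.py <<'E'
import cv2,numpy as np
from station import env,viewer,set_gripper,workorder
from scipy.spatial.transform import Rotation as R
def ray(n,px):
    p=viewer.camera_params(n)
    K=np.array([[p['fx'],0,p['cx']],[0,p['fy'],p['cy']],[0,0,1]])
    u=cv2.undistortPoints(np.array([[px]],float),K,np.array(p['dist']))[0,0]
    T=np.array(p['pose']) ; return T[:3,3],T[:3,:3]@[u[0],-u[1],-1]
def plane(n,px,z):
    o,d=ray(n,px); return o+d*(z-o[2])/d[2]
def tri(a,b):
    (o1,d1),(o2,d2)=ray('top',a),ray('scene',b)
    s=np.linalg.lstsq(np.c_[d1,-d2],o2-o1,rcond=None)[0]
    P,Q=o1+s[0]*d1,o2+s[1]*d2; return (P+Q)/2,np.linalg.norm(P-Q)
def blobs(img,lo,hi,amin=30):
    h=cv2.cvtColor(img,cv2.COLOR_BGR2HSV); m=cv2.inRange(h,np.array(lo),np.array(hi))
    n,l,s,c=cv2.connectedComponentsWithStats(m)
    return [(np.round(c[i],1).tolist(),s[i].tolist()) for i in range(1,n) if s[i,4]>=amin]
E
python3 - <<'E'
from h import *
for n in('top','scene'):
    im=cv2.imread(f'pics/{n}0.png')
    print(n,'yellow',*blobs(im,(18,150,90),(32,255,255)),sep='\n ')
    print('red',*blobs(im,(0,190,60),(5,255,255),20),sep='\n ')
t=cv2.imread('pics/top0.png')[130:300,180:360]; s=cv2.imread('pics/scene0.png')[140:270,190:390]
cv2.imwrite('pics/c1.png',cv2.resize(t,None,fx=3.5,fy=3.5,interpolation=2)); cv2.imwrite('pics/c2.png',cv2.resize(s,None,fx=4,fy=4,interpolation=2))
E
```

```text
top
 yellow
 ([298.3, 131.2], [290, 123, 17, 17, 77])
 ([293.8, 165.7], [283, 154, 23, 25, 395])
 ([268.6, 199.0], [221, 177, 94, 44, 1817])
 ([218.8, 189.2], [209, 178, 22, 23, 339])
 ([7.2, 386.8], [0, 371, 16, 35, 485])
red
 ([284.0, 258.6], [273, 236, 23, 46, 376])
scene
 yellow
 ([407.8, 57.7], [395, 45, 28, 25, 445])
 ([244.7, 199.7], [231, 190, 27, 20, 324])
 ([330.7, 227.8], [318, 218, 26, 21, 357])
red
 ([301.8, 171.1], [292, 157, 21, 28, 328])
```

View pics/c1.png

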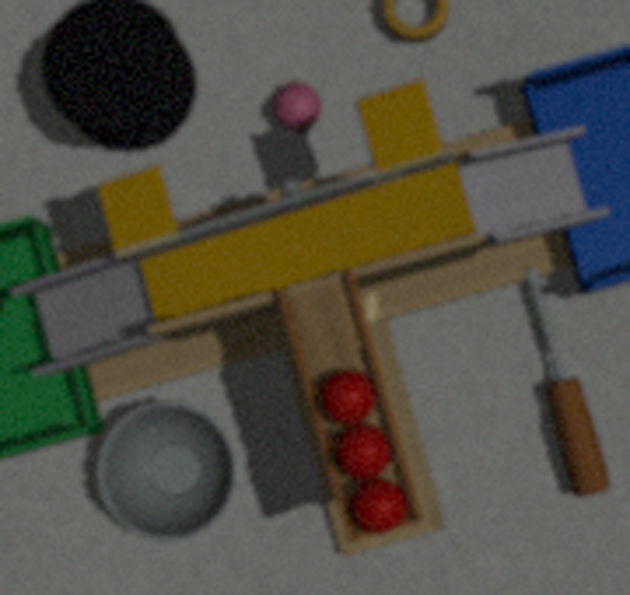

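View pics/c2.png

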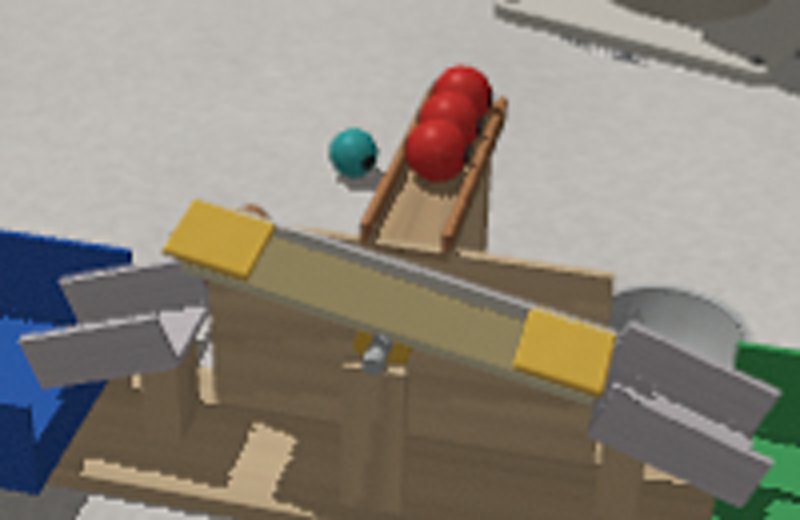

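The crops confirm three red beads in the channel: top pixels (279.1,243.4), (283.7,258.9) and (288.0,274.3), with the rearmost last. The blue tab is raised and the green tab is down. The pink and turquoise balls lie on the table and stay alone.

Run:
```python
from h import *
b,db=tri((293.8,165.7),(244.2,199.5)); g,dg=tri((218.8,189.2),(330.7,227.8))
print('tri blue',b.round(1),db.round(1),'green',g.round(1),dg.round(1))
pb,pg=plane('top',(293.8,165.7),164.8),plane('top',(218.8,189.2),129.9)
print('plane',pb.round(1),pg.round(1),'dist exp 156.2',np.linalg.norm((pb-pg)[:2]).round(1))
bd=[plane('top',p,z) for p,z in(((288,274.3),137.5),((283.7,258.9),138.6),((279.1,243.4),139.7))]
print('beads',np.round(bd,1).tolist(),'front scene tri',tri((279.1,243.4),(190+437/4,140+148/4)))
B,G=(b+pb)/2,(g+pg)/2
yax=(G-B)[:2];yaw=np.arctan2(-yax[0],yax[1]); bv=(bd[2]-bd[0])[:2]
print('yaw tabs',yaw,'yaw beads',np.arctan2(bv[1],bv[0]))
c,s=np.cos(yaw),np.sin(yaw);M=np.array([[c,-s],[s,c]])
o=((B[:2]-M@[46,-67.5])+(G[:2]-M@[46,88.7]))/2
print('origin',o,'beads in sorter',[(M.T@(x[:2]-o)).round(1).tolist() for x in bd])
```

```text
tri blue [661.9  37.5 161.5] 1.3 green [618.1 188.1 129.5] 1.5
plane [661.7  37.  164.8] [618.4 187.4 129.9] dist exp 156.2 156.5
beads [[450.3, 45.6, 137.5], [480.5, 54.4, 138.6], [511.0, 63.9, 139.7]] front scene tri (array([510.25425051,  65.20088239, 140.11008979]), np.float64(2.9255277246826115))
yaw tabs 0.28197290013005816 yaw beads 0.29390918379051273
origin [598.78254162  89.51723445] beads in sorter [[-154.9, -0.9], [-123.4, -0.8], [-91.5, -0.1]]
```

```bash
cat >> h.py <<'E'
YAW=0.287; O=np.array([598.8,89.5]); c_,s_=np.cos(YAW),np.sin(YAW)
A=(YAW+np.pi/2)/2; Q=[np.cos(A),np.sin(A),0,0]       # tool y along the sorter's x
def W(x,y,ztip):  # sorter-frame tip point -> TCP
    return [O[0]+c_*x-s_*y,O[1]+s_*x+c_*y,ztip+env.tips_ahead]
E
python3 - <<'E'
from h import *
print(env.tips_ahead, env.ik(W(46,-80,215),Q), env.ik(W(-190,-.5,200),Q))
set_gripper(0)
env.reach(W(46,-80,215),Q)
cv2.imwrite('pics/w1.png',viewer.camera('wrist'))
env.move_l(W(46,-80,175),rate=80)
r=env.move_l(W(46,-80,128),rate=25,f_stop=12)
s=env.read_state(); print(r,s['time_s'],s['tool_pos'],s['force'],s['width'])
env.hold(.3); env.move_l(W(46,-80,215),rate=80)
s=env.read_state(); print(s['time_s'],s['force'])
for n in('top','scene'):
    im=viewer.camera(n); cv2.imwrite(f'pics/{n}1.png',im)
    print(n,*blobs(im,(18,150,90),(32,255,255)),sep='\n ')
im=cv2.imread('pics/scene1.png')[130:280,190:390]
cv2.imwrite('pics/c3.png',cv2.resize(im,None,fx=4,fy=4,interpolation=2))
E
```

```text
80.0 [ 2.08681540e-02  4.91131666e-01  1.53862255e+00 -4.44089210e-16
  1.11183844e+00 -2.66131846e-01] [ 5.58971394e-02  1.49091192e-01  2.08494268e+00 -4.44089210e-16
  9.07558782e-01 -2.31102861e-01]
True 6.35 [665.74400674  25.61070215 213.64069056] [-2.03116335 -0.56200829  7.3030873 ] 0.42376562177176125
7.825 [-0.30661137  0.06036408 -0.55023947]
top
 ([218.2, 183.8], [214, 178, 9, 16, 94])
 ([242.5, 207.3], [237, 195, 11, 24, 184])
 ([7.4, 394.8], [0, 370, 16, 50, 785])
scene
 ([402.0, 66.6], [395, 63, 17, 7, 72])
 ([321.0, 210.3], [308, 203, 26, 15, 324])
 ([235.2, 213.4], [222, 207, 27, 14, 267])
 ([338.4, 212.1], [336, 208, 5, 12, 36])
 ([291.0, 226.6], [287, 224, 8, 6, 38])
```

View pics/c3.png

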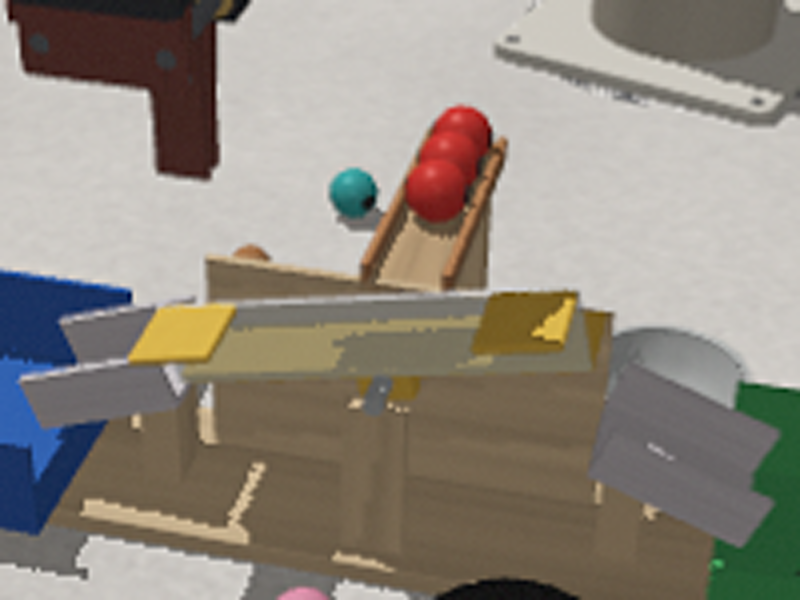

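The gate now tilts the other way: blue tab down at crop (182,333), green tab up at (525,322). All three beads are still in the channel. I'll move behind the ledge and check the gate angle numerically with the view clear.

Run:
```python
from h import *
env.move_l(W(-200,-.5,200),rate=250)
env.move_l(W(-200,-.5,130),rate=80)
s=env.read_state(); print(s['time_s'],s['force'].round(1) if hasattr(s['force'],'round') else s['force'])
P={}
for n in('top','scene'):
    im=viewer.camera(n); cv2.imwrite(f'pics/{n}2.png',im)
    P[n]=blobs(im,(18,150,60),(32,255,255)); print(n,*P[n],sep='\n ')
def loc(p): q=np.array(p[:2])-O; return [round(c_*q[0]+s_*q[1],1),round(-s_*q[0]+c_*q[1],1),round(p[2],1)]
sc=[p for p in P['scene'] if 200<p[0][0]<260 and p[0][1]>180][0][0]
tp=[p for p in P['top'] if 280<p[0][0]<320 and 140<p[0][1]<190 and p[1][4]>150]
print('blue tab expect 46,-88.7,129.9:',loc(plane('scene',sc,129.9)),loc(tri(tp[0][0],sc)[0]) if tp else None)
im=cv2.imread('pics/top2.png')[130:300,180:360]
cv2.imwrite('pics/c4.png',cv2.resize(im,None,fx=3.5,fy=3.5,interpolation=2))
```

```text
10.1333 [-0.5 -0.5  0.2]
top
 ([298.0, 131.6], [290, 123, 17, 18, 122])
 ([302.5, 165.9], [292, 155, 23, 23, 357])
 ([225.7, 184.3], [215, 173, 23, 24, 378])
 ([265.2, 199.8], [218, 179, 97, 43, 1928])
 ([12.9, 393.9], [0, 367, 27, 53, 1347])
scene
 ([402.1, 66.4], [395, 63, 17, 7, 77])
 ([320.9, 210.1], [308, 203, 26, 15, 335])
 ([235.2, 213.4], [222, 207, 27, 14, 273])
 ([338.2, 212.1], [336, 208, 5, 12, 40])
 ([290.9, 226.6], [287, 224, 8, 6, 39])
blue tab expect 46,-88.7,129.9: [np.float64(48.3), np.float64(-84.7), np.float64(129.9)] [np.float64(46.0), np.float64(-86.4), np.float64(128.1)]
```

View pics/c4.png

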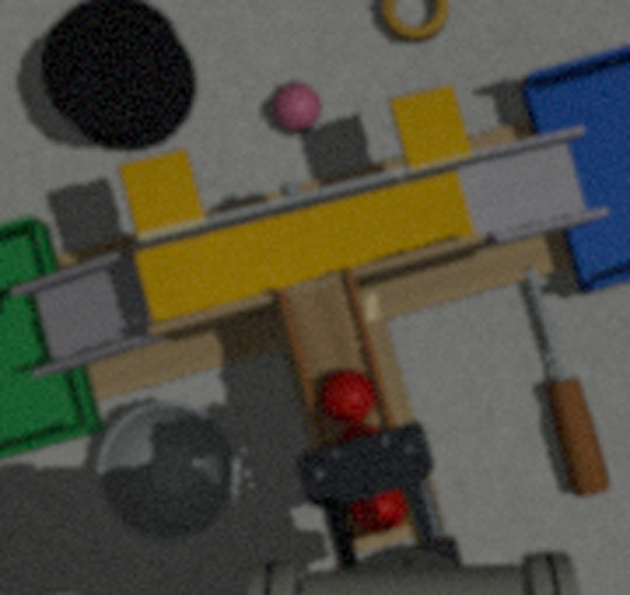

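Run:
```python
from h import *
from scipy.optimize import brentq
def loc(p): q=np.array(p[:2])-O; return np.array([c_*q[0]+s_*q[1],-s_*q[0]+c_*q[1],p[2]])
def f(t,px,sg,n):
    y,z=sg*80*np.cos(t)-48.5*np.sin(t),100+48.5*np.cos(t)+sg*80*np.sin(t)
    return loc(plane(n,px,z))[1]-y
for nm,px,sg,n in(('start blue',(293.8,165.7),-1,'top'),('start green',(218.8,189.2),1,'top'),('now blue',(302.5,165.9),-1,'top'),('now green',(225.7,184.3),1,'top')):
    print(nm,[round(f(t,px,sg,n),1) for t in(-.22,.12,.17,.22)])
```

```text
start blue [np.float64(-0.7), np.float64(15.5), np.float64(17.1), np.float64(18.5)]
start green [np.float64(-0.3), np.float64(11.4), np.float64(13.9), np.float64(16.7)]
now blue [np.float64(-16.8), np.float64(-1.1), np.float64(0.4), np.float64(1.7)]
now green [np.float64(-16.4), np.float64(-4.2), np.float64(-1.6), np.float64(1.2)]
```

The contact height (tip 133.6 mm) fits the full stop. The optical estimate is looser at 0.13–0.20 rad, so I'll check by touch with one firmer press, which costs about 7 s.

Run:
```python
from h import *
env.move_l(W(-200,-.5,205),rate=150)
env.move_l(W(46,-88,205),rate=250)
env.move_l(W(46,-88,143),rate=100)
for z,f in((125,1.5),(120,20)):
    r=env.move_l(W(46,-88,z),rate=25,f_stop=f)
    s=env.read_state(); print(r,s['time_s'],s['tool_pos'][2]-80,s['force'])
env.hold(.2); env.move_l(W(46,-88,205),rate=150)
env.move_l(W(-200,-.5,205),rate=250)
env.move_l(W(-200,-.5,130),rate=100)
print(env.read_state()['time_s'])
im=viewer.camera('top');cv2.imwrite('pics/top3.png',im);print(*blobs(im,(18,150,60),(32,255,255)),sep='\n')
```

```text
True 13.35 131.93147872086635 [-0.0326821  -0.40783522  4.5859391 ]
True 13.6 131.78460724536393 [-2.63148386 -0.30966786  8.1908227 ]
16.5333
([298.0, 131.8], [290, 123, 17, 18, 121])
([302.5, 165.8], [292, 155, 22, 23, 356])
([225.7, 184.3], [215, 173, 23, 24, 383])
([265.2, 199.8], [218, 179, 97, 43, 1935])
([12.8, 393.8], [0, 366, 28, 54, 1342])
```

The tab is at 131.9 mm and stiff: pushing to 20 N moved it only 0.15 mm, so the gate is on its stop. Next is the push.

Run:
```python
from h import *
fl=lambda x:126-.035*(-22-x)
env.move_l(W(-192,-.5,fl(-178)+9),rate=40)
for x in(-100,-60):
    r=env.move_l(W(x,-.5,fl(x)+9),rate=40,f_stop=10)
    s=env.read_state(); print(r,s['time_s'],np.round(s['force'],1))
im=viewer.camera('scene');cv2.imwrite('pics/scene4.png',im)
cv2.imwrite('pics/c5.png',cv2.resize(im[130:280,130:330],None,fx=4,fy=4,interpolation=2))
```

```text
False 19.3833 [-0.4 -0.5 -0.4]
False 20.5333 [-0.6 -0.6 -0.2]
```

View pics/c5.png

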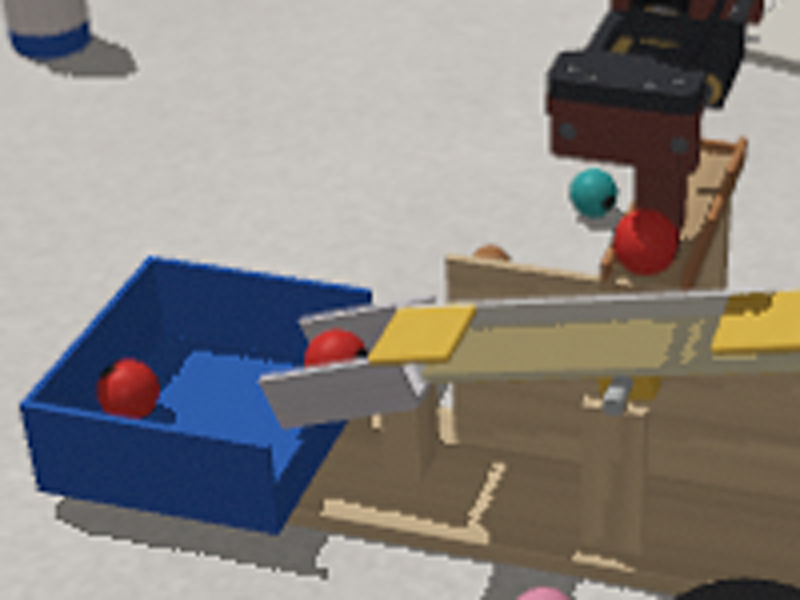

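One bead is in the blue tray at crop (128,390), the second is rolling down the blue chute at (335,350), and the last is at the finger near the ledge end at (645,240). I'll finish the push and retreat.

Run:
```python
from h import *
fl=lambda x:126-.035*(-22-x)
for x in(-45,-38):
    r=env.move_l(W(x,-.5,fl(x)+9),rate=40,f_stop=8)
env.hold(.8)
im=viewer.camera('scene');print(r,'red',*blobs(im,(0,190,60),(5,255,255),20),sep='\n ')
env.move_l(W(-80,-.5,fl(-80)+14),rate=80)
env.move_l(W(-150,-.5,215),rate=150)
env.hold(.5); s=env.read_state();print(s['time_s'],np.round(s['force'],1))
for n in('top','scene'):
    im=viewer.camera(n);cv2.imwrite(f'pics/{n}5.png',im);print(n,*blobs(im,(0,190,60),(5,255,255),20),sep='\n ')
a=cv2.imread('pics/scene5.png')[130:320,120:460];b=cv2.imread('pics/top5.png')[110:300,120:460]
cv2.imwrite('pics/c6.png',cv2.resize(np.vstack([a,b])[:, :],None,fx=1.57,fy=1.57,interpolation=2))
```

```text
False
 red
 ([175.9, 229.8], [155, 221, 43, 18, 392])
24.3 [-0.  -0.6  0.6]
top
 ([384.5, 167.9], [380, 162, 11, 13, 83])
 ([371.2, 171.9], [366, 167, 12, 11, 84])
 ([357.0, 176.0], [352, 171, 12, 11, 71])
scene
 ([176.0, 229.7], [155, 221, 43, 18, 396])
```

View pics/c6.png

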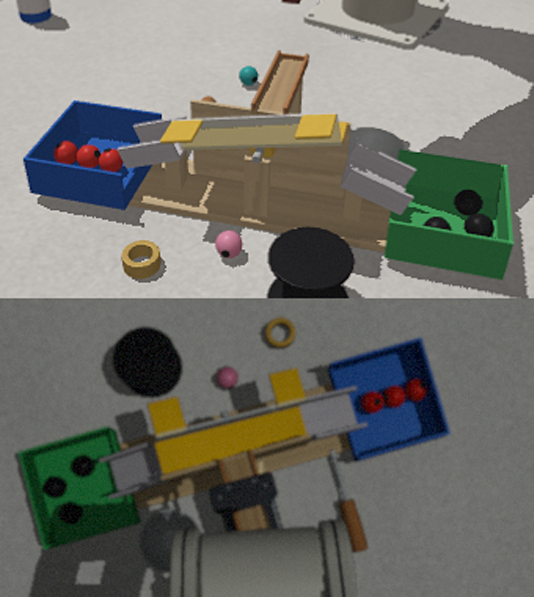

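All three red beads lie at rest in the blue tray, at top pixels (384,168), (371,172) and (357,176). The ledge is empty, the black beads are still in the green tray, and the other objects have not moved. The arm is clear.

Run:
```python
from h import *
print(workorder.sign_off())
```

```text
the job is handed in; nothing more can be done
None
```

The gate is rocked fully over, all three red beads rolled down into the blue tray, and the job was handed in at about 24 s of the 51 s allowed, with nothing else disturbed.

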